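# Set a fixture plate to length on the gauge and hold it

### The arm

A 6-joint arm with a two-finger parallel gripper is mounted at the origin on a cart in front of the work surface, level with it; the furniture and walls round the work are solid. World frame = base frame: x ahead of the robot, y to its left, z up, the work surface at z = 0. Lengths are in m, angles in rad, forces in N, time in s.
With the tool pointing down it reaches from about 0.375 to 0.9 m from the base axis. Payload 3.1 kg.
Tool frame: the origin (TCP) lies at the centre of the arm's flange, where the gripper is bolted on; the fingertips stand robot.tip_extent ahead of it and the grasp point (between the pads) lies 164 mm ahead of it (robot.tip_extent is the distance from the TCP to the fingertips, in m); z points along the fingers, y is the line along which they close (so a half turn about z gives the same grasp; the last joint's range is limited). The gripper opens to 87 mm and grips with 3 to 60 N. Pads are 19 mm wide; open, the fingers measure 117 mm over their backs; the gripper's body (75 mm by 190 mm) begins 51 mm behind the grasp point.
Start: joints at [0.988, 0.527, 1.433, -0, 1.181, -0.178], TCP at [0.246, 0.574, 0.405] pointing down, gripper open.
Joint ranges: [-3.08, 3.08], [-0.75, 2.2], [0.22, 2.44], [-1.43, 4.57], [0, 2.65], [-2.85, 2.85]. Speed limits (rad/s): [2.79, 2.79, 3.14, 3.14, 3.14, 3.14].

### API

Orientations are given as a unit quaternion [x, y, z, w].
In Python, from rig import get_obs, camera, hand_in, cut_out, robot gives the robot as it stands.
- The arm moves only by the tool step_arm, never from a script. Its argument "rows" is a list of rows, each a list of 6 numbers: the shift along the world's x, y, z in m, then the turn, a rotation vector about the world's x, y, z in degrees. A call has 1 to 12 rows; each row shifts and turns the commanded pose from where the row before left it; what a row does not reach is not made up. A row lasts 1/8 s, in which the tool goes at most 62.5 mm and 10.7 degrees, less where a joint would pass 70% of its speed; a pose out of reach is approached as far as the arm can. A call is refused whole if a number of a shift passes 0.0625 or a number of a turn 10.7, either way. A call with a gripper value outside its range is refused whole. "jaw" is the finger opening in m, from 0 to 0.087, set as the call begins (left out, the last holds). The fingers move at their own pace and stop on an object; "squeeze" is the grip in N (left out, the last holds). Time passes only in rows, so rows that do not move let the fingers close. It gives the time, the measured TCP pose, the force, the opening and the grip force at its end, in the units of the state.
- get_obs(): the state, without advancing time (a new reading comes with each control period).
- camera(name): name is "scene" or "side" or "wrist"; returns a dict with "pixels" (384x512x3 uint8, blue, green, red), "depth" (384x512 float32, m along the optical axis (not along the pixel's ray), 0 where there is no reading), "fov_y" (degrees; the focal length in pixels is half the picture's height over the tangent of half this angle, whatever the lens; pixels are square), "cx", "cy" (the principal point, pixels), "extrinsics" (4x4, takes a point from camera to world coordinates); the wrist camera has in their place "mount" (4x4, takes a point from camera to tool coordinates, whose origin is the TCP and whose axes are the flange's). Camera axes: x right, y up, looking along -z (the intrinsics and any distortion apply to the point x, -y, -z); pixel columns grow to the right and rows downward; lengths in m; the calibration is good to about 2 mm. A picture is of the moment at which its call begins: read the wrist's pose just before it.
- hand_in(): hands the job in; it is judged then, once.
Trained networks look in the newest picture that a camera, given by its name, has taken for a name from the list of things; names that differ only in an ending like _2 or _b are one class to them, and where a whole thing is asked for, a point or a joint stands for the part that bears it (a point fixed in the world has none). Each returns a list of dicts, best first, with "confidence" (0 to 1); they miss things now and then, are a little off and sometimes report something else, mostly with a low value. They report only what shows in the picture. A call takes as long as a camera call.
- cut_out(label, camera): "region" (384x512 bool, what is visible of it) and "extent" ([centre column, centre row, width, height] in pixels, round what is visible of it).
The state is a dict: "time": time; "q": joint angles; "joint_velocities": joint speeds; "joint_torque": joint torques, N m; "position": TCP position; "tool_rot": TCP orientation; "ft_force": force on the tool from outside, world axes, zero at the start; "moment": the same for the moment, N m; "grip_width": finger opening in m; "grip_force": force on a finger pad.
Only numpy, scipy, OpenCV 4.12 (cv2) and the standard library are available. Lean on these libraries where they do the work, as an engineer would, in place of code of your own. Each camera call takes 0.05 s, during which the arm holds its last target. There are 200 camera calls.

### The job

Wake and zero the length gauge by pressing the white, then the yellow, then the blue key on its control box, one at a time and each fully down. Then slide the aluminium fixture plate outward along the black block, keeping it flat and without lifting it, until its outer end is in line with the black line on the gauge's cursor and the plate lies straight with the block; more than half of it then hangs out, so finish while still holding it firmly so that it stays level and does not tip. Leave the cursor where it is set, and the mug, the red box and the tape roll alone.

Things in the scene. Friction and masses are not known exactly. Their poses are not given: they have to be found in the camera images.
- block: Fixed black-topped block, 170 (its x) x 260 (its y) x 60 mm high. Origin: centre of its underside, on the bench. +y is outward: outer edge at y = +130 mm, flat top at z = 60 mm. x points away from the robot at yaw 0. A 12 mm wide aluminium gauge rail runs on outward at x = +72 mm, y = 130 to 360 mm, top 55 mm above the bench, with a orange cursor on it.
- board: Loose aluminium fixture plate, 56 (its x) x 280 (its y) x 20 mm thick, 0.35 to 0.7 kg, flat on the block, within 0.08 rad of the block's y, sticking out 30 to 70 mm past the outer edge. Origin: centre of its underside, below its centre of mass. Solid: the holes are only marks. Can be gripped across its 56 mm width from above; nothing stands beside it on the block.
- board_end (a point): Middle of the upper edge of the plate's outer end (plate frame: 0, +140, +20 mm).
- cursor_line (a point): Inner end of the black line on the gauge's orange cursor (26 along block x, 22 along block y, 28 high), riding on the rail beside the plate's path. 84 mm above the bench, at x = +54 mm in the block's frame; axes parallel to the block's. The line is 4 mm wide, this point on its middle; it runs along block x, 165 to 195 mm beyond the outer edge. The cursor slides if pushed with about 6 N.
- panel: Grey control box of the length gauge, fixed, 115 (its x) x 175 (its y) x 36 mm high, with a dark display in the rear half and three coloured keys in a row along its y axis, 55 mm apart, nearer the robot. Origin: centre of its underside. The order of the colours along the row differs from run to run.
- key_white_top (a point): Centre of the top of the white key: round spring key, cap 28 mm across, on the grey control box; its body is fixed. The cap's top is 58 mm above the bench when up.
- key_white (a joint): Travel of the white key in m: 0 up, 0.006 fully down (about 5 N; it counts as pressed beyond 0.004 and springs back up).
- key_yellow_top (a point): Centre of the top of the yellow key: round spring key, cap 28 mm across, on the grey control box; its body is fixed. The cap's top is 58 mm above the bench when up.
- key_yellow (a joint): Travel of the yellow key in m: 0 up, 0.006 fully down (about 5 N; it counts as pressed beyond 0.004 and springs back up).
- key_blue_top (a point): Centre of the top of the blue key: round spring key, cap 28 mm across, on the grey control box; its body is fixed. The cap's top is 58 mm above the bench when up.
- key_blue (a joint): Travel of the blue key in m: 0 up, 0.006 fully down (about 5 N; it counts as pressed beyond 0.004 and springs back up).
- mug: Red mug, 82 x 113 x 91 mm high, a bystander. Origin: centre of its underside.
- red_box: Red cardboard box, 50 x 70 x 25 mm high, a bystander lying on the bench on the outward side of the block. Origin: centre of its underside.
- tape: Roll of black tape, 56 mm across, 19 mm high, a bystander. Origin: centre of its underside.

How it is judged:
On the way, in this order (a step that is already met when the one before it is completed fails the run):
1. the white key is pressed down while the other two are up, the plate not yet slid (value of joint key_white above 0.004 m and value of joint each of key_yellow, key_blue below 0.002 m and distance of board_end from where it was at the start of the episode below 0.02 m), for 0.05 s.
2. the yellow key is pressed down while the other two are up, the plate not yet slid (value of joint key_yellow above 0.004 m and value of joint each of key_white, key_blue below 0.002 m and distance of board_end from where it was at the start of the episode below 0.02 m), for 0.05 s.
3. the blue key is pressed down while the other two are up, the plate not yet slid (value of joint key_blue above 0.004 m and value of joint each of key_white, key_yellow below 0.002 m and distance of board_end from where it was at the start of the episode below 0.02 m), for 0.05 s.
At the end, for the whole second after the job is handed in: The plate's outer end is within 5 mm of the black line along the block's y, the plate straight with the block within 0.07 rad, level within 0.03 rad, within 4 mm of the height of the block's top, at rest (under 0.02 m/s), and the fingers still hold it with more than 2 N (y of board_end in the frame of cursor_line between -0.005 and 0.005 m and angle between the y axis of board and the y axis of block, either way round below 0.07 rad and angle between board's own z axis and vertical below 0.03 rad and z of board in the frame of block between 0.056 and 0.064 m and contact force between the fingers and board above 2 N and linear speed of board below 0.02 m/s); the arm keeps its last pose, push and grip.
It fails at once if two keys are down at once (value of joint each of key_white, key_yellow above 0.003 m or value of joint each of key_white, key_blue above 0.003 m or value of joint each of key_yellow, key_blue above 0.003 m).
It fails at once if the gauge cursor is shifted by more than 4 mm (distance of cursor_line from where it was at the start of the episode above 0.004 m).
It fails at once if the plate tips by more than 0.12 rad (7 degrees) (angle between board's own z axis and vertical above 0.12 rad).
It fails at once if the plate is lifted more than 15 mm off the block (z of board in the frame of block above 0.075 m).
It fails at once if the mug, the red box or the tape roll is moved by more than 15 mm (distance of any of mug, red_box, tape from where it was at the start of the episode above 0.015 m).
It also fails if it takes over 58 s, if anything falls off the work surface, if the arm or the gripper's body presses on something with over 40 N, if the wrist force passes 120 N, or if a joint passes its speed limit or range.

## Working session

There is one attempt and no reset: what is moved stays moved. The work goes in short steps, Python scripts to look and compute and a tool call to move; the robot and the scene stay as the last step left them, time stands still between calls to the robot, and variables do not carry over. Pictures are saved under pics/ and viewed, at most 10 in all, crops included, and the job is handed in when it is done.

Besides the shell and the picture viewer there is one more tool, called in YAML: its name, and indented under it one key for each argument. step_arm: Moves the arm, as the interface text tells. Its arguments: {"type":"object","properties":{"rows":{"type":"array"},"jaw":{"type":"number"},"squeeze":{"type":"number"}},"required":["rows"]}

```bash
mkdir -p pics; cat > h.py <<'E'
import numpy as np, cv2
from rig import get_obs, camera, hand_in, cut_out, robot
from scipy.spatial.transform import Rotation as R
def cloud(c,T):
    d=c["depth"];h,w=d.shape;f=h/2/np.tan(np.radians(c["fov_y"])/2)
    v,u=np.mgrid[:h,:w]
    P=np.stack([(u-c["cx"])/f*d,-(v-c["cy"])/f*d,-d],-1)
    W=P@T[:3,:3].T+T[:3,3]; W[d==0]=np.nan
    return W
def look(name):
    o=get_obs(); c=camera(name)
    if name=="wrist":
        T=np.eye(4);T[:3,:3]=R.from_quat(o["tool_rot"]).as_matrix();T[:3,3]=o["position"];T=T@c["mount"]
    else:T=c["extrinsics"]
    return c,cloud(c,T)
E
python3 - <<'E'
from h import *
print(robot.tip_extent, get_obs())
ims=[]
for n in ["scene","side"]:
    c,W=look(n); ims.append(c["pixels"]); print(n,{k:c[k] for k in c if k not in("pixels","depth","extrinsics")}, np.round(c["extrinsics"],3).tolist())
    np.save(n+".npy",W); cv2.imwrite(f"pics/{n}0.png",c["pixels"])
    for l in ["block","board","cursor_line","panel","key_white","key_yellow","key_blue","mug","red_box","tape"]:
        for r in cut_out(l,n)[:1]:
            P=W[r["region"]];P=P[~np.isnan(P[:,0])]
            if len(P)==0: print(l,"nodepth");continue
            zt=np.percentile(P[:,2],95);Q=P[P[:,2]>zt-.006]
            print(l,round(r["confidence"],2),np.round(r["extent"]),"top",np.round(np.append(Q.mean(0)[:2],zt),4),"mid",np.round((Q.min(0)+Q.max(0))/2,4),np.round(np.ptp(Q,0),3),len(P))
E
```

```text
0.1822 {'time': 0.0, 'q': array([ 9.87497854e-01,  5.28469478e-01,  1.43387945e+00, -4.36837968e-05,
        1.18137558e+00, -1.78507884e-01]), 'joint_velocities': array([-1.76683123e-04,  9.52932216e-04, -2.91300164e-04, -4.30802473e-04,
       -6.58079701e-05,  2.51080808e-04]), 'joint_torque': array([-3.34732749e-04, -4.40049183e+01, -1.76591474e+01,  6.32009888e-02,
        5.82122442e-02, -1.80847105e-04]), 'position': array([0.24593671, 0.57421512, 0.40377644]), 'tool_rot': array([ 2.01008048e-01,  9.79589010e-01, -9.97038300e-04, -3.77517247e-04]), 'ft_force': array([0.01348968, 0.34377798, 0.30260679]), 'moment': array([-0.04251168, -0.03684762,  0.05541422]), 'grip_force': 0.0, 'grip_width': 0.08740624566170563}
scene {'fov_y': 54.780717599010465, 'cx': 255.98495117453967, 'cy': 189.02719407367383} [[0.55, 0.372, -0.748, -0.438], [-0.835, 0.24, -0.495, -0.668], [-0.004, 0.897, 0.442, 0.669], [0.0, 0.0, 0.0, 1.0]]
block 0.65 [212. 196.  95.  46.] top [0.4764 0.2887 0.0778] mid [0.3262 0.0836 0.1578] [0.382 0.487 0.17 ] 461
board 0.6 [230. 190.  73.  16.] top [0.484  0.1008 0.
[... 1290 characters left out ...]
286 0.008] 941
cursor_line 0.43 [224. 260.  13.  14.] top [0.5048 0.3279 0.0859] mid [0.5055 0.3266 0.0843] [0.033 0.025 0.009] 167
panel 0.19 [255. 209.  28.  51.] top [0.4973 0.0562 0.0829] mid [0.5001 0.0412 0.0812] [0.101 0.286 0.008] 931
key_yellow 0.7 [250. 234.  73.  97.] top [0.5002 0.1637 0.0686] mid [0.4963 0.1105 0.0756] [0.196 0.462 0.026] 2298
key_blue 0.36 [220. 258.  14.  14.] top [0.5046 0.3277 0.0858] mid [0.5055 0.3266 0.0843] [0.033 0.025 0.009] 176
mug 0.69 [228. 173.  23.  28.] top [ 0.688  -0.1866  0.0891] mid [ 0.6895 -0.1895  0.0884] [0.078 0.095 0.01 ] 703
red_box 0.97 [257. 296.  22.  30.] top [0.3895 0.3754 0.0271] mid [0.3894 0.3734 0.0259] [0.066 0.082 0.009] 508
```

```bash
python3 - <<'E'
import cv2,numpy as np
a=cv2.imread("pics/scene0.png");b=cv2.imread("pics/side0.png")
# crops enlarged
A=cv2.resize(a[150:280,150:390],None,fx=3.3,fy=3.3,interpolation=2)[:,:790]
cv2.imwrite("pics/s1.png",A)
B=cv2.resize(b[150:330,190:330],None,fx=3.3,fy=3.3,interpolation=2)
cv2.imwrite("pics/s2.png",B)
E
```

```text
(no output)
```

View pics/s1.png

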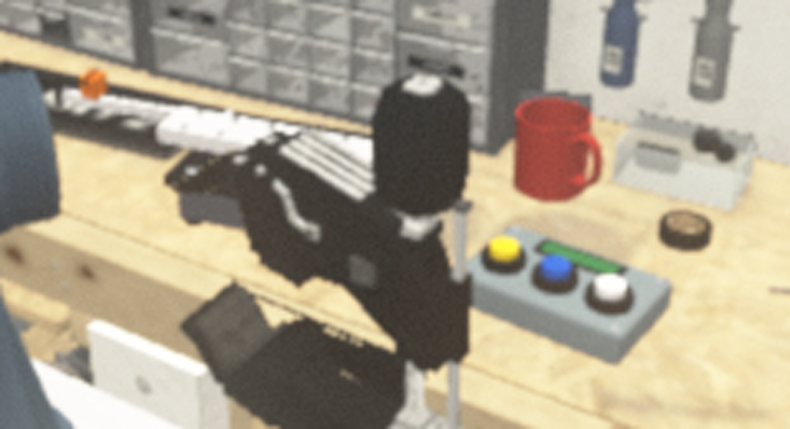

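View pics/s2.png

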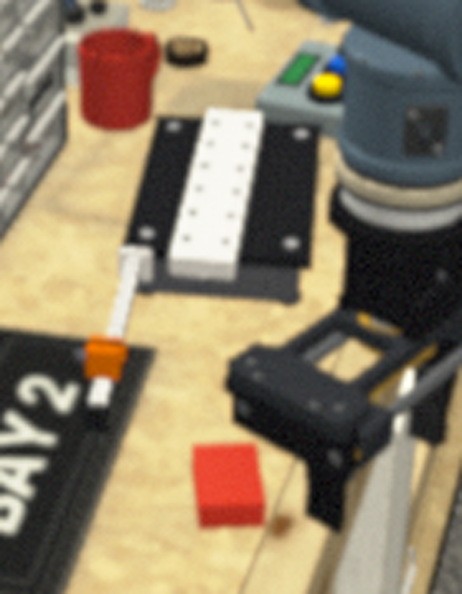

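Scene: the keys run yellow (504,250), blue (557,270), white (611,290) in the crop. Side: the plate's outer end is at (205,268), the cursor at (105,358) and the red box at (230,485). I'll go over the plate for a wrist look on the way to the keys.

step_arm:
  rows:
    - [0.02, -0.03, 0.005, 0, 0, -4.7]
    - [0.02, -0.035, 0.005, 0, 0, -4.7]
    - [0.02, -0.035, 0.005, 0, 0, -4.7]
    - [0.02, -0.035, 0.005, 0, 0, -4.7]
    - [0.02, -0.035, 0.005, 0, 0, -4.7]
    - [0.02, -0.035, 0, 0, 0, -4.7]
    - [0.02, -0.035, 0, 0, 0, -4.7]
    - [0.02, -0.035, 0, 0, 0, -4.7]
    - [0.02, -0.035, 0, 0, 0, -4.7]
    - [0.02, -0.035, 0, 0, 0, -4.7]
    - [0.02, -0.035, 0, 0, 0, -4.7]
    - [0.01, -0.02, 0, 0, 0, -4.7]
  jaw: 0.0

```text
time: 2.6
position: [0.4771, 0.1728, 0.43]
tool_rot: [0.642, 0.767, 0.0, 0.0]
ft_force: [0.6, 0.8, -0.4]
grip_width: 0.0003
grip_force: 0.0
```

step_arm:
  rows:
    - [0, 0, 0, 0, 0, 0]
    - [0, 0, 0, 0, 0, 0]

```text
time: 2.85
position: [0.4757, 0.1749, 0.4297]
tool_rot: [0.64, 0.769, -0.0, -0.0]
ft_force: [-0.7, -0.3, 0.3]
grip_width: 0.0008
grip_force: 0.0
```

```bash
cat > m.py <<'E'
from h import *
import sys
tag=sys.argv[1]
c,W=look("wrist");print(c["mount"].round(3).tolist(),get_obs()["position"],get_obs()["time"])
np.save(tag+".npy",W); cv2.imwrite(f"pics/{tag}.png",c["pixels"])
def rect(Q):
    (x,y),(a,b),_=r=cv2.minAreaRect((Q[:,:2]*1000).astype(np.float32)); 
    return np.round((x,y,a,b,r[2]),1), np.round(cv2.boxPoints(r),1).tolist()
for l in sys.argv[2:]:
    for r in cut_out(l,"wrist")[:1]:
        P=W[r["region"]];P=P[~np.isnan(P[:,0])]
        if len(P)<5: continue
        zt=np.median(P[P[:,2]>np.percentile(P[:,2],60),2]);Q=P[abs(P[:,2]-zt)<.005]
        print(l,round(r["confidence"],2),np.round(r["extent"]),"z",zt.round(4),Q.mean(0).round(4),*rect(Q),len(P))
E
python3 m.py w1 block board cursor_line red_box
```

```text
[[0.002, 0.952, 0.307, 0.084], [1.0, -0.001, -0.002, 0.001], [-0.002, 0.307, -0.952, 0.02], [0.0, 0.0, 0.0, 1.0]] [0.47553553 0.17516586 0.4297407 ] 2.9
block 0.84 [254. 126. 160. 252.] z 0.0604 [0.4856 0.1158 0.0593] [462.7 205.  170.5 276.6  11.2] [[352.20001220703125, 324.1000061035156], [406.0, 52.70000076293945], [573.2000122070312, 85.80000305175781], [519.5, 357.20001220703125]] 7930
board 0.85 [254. 252.  49. 173.] z 0.0802 [0.4868 0.1229 0.0796] [497.6  68.   55.9 220.9  11. ] [[449.0, 171.0], [491.29998779296875, -45.79999923706055], [546.2000122070312, -35.099998474121094], [503.8999938964844, 181.8000030517578]] 3614
cursor_line 0.67 [314.  32.  45.  30.] z 0.0842 [0.5067 0.3226 0.0835] [506.  322.8  31.8  21.7  11. ] [[488.3999938964844, 330.3999938964844], [492.5, 309.1000061035156], [523.7000122070312, 315.20001220703125], [519.5999755859375, 336.3999938964844]] 973
```

View pics/w1.png

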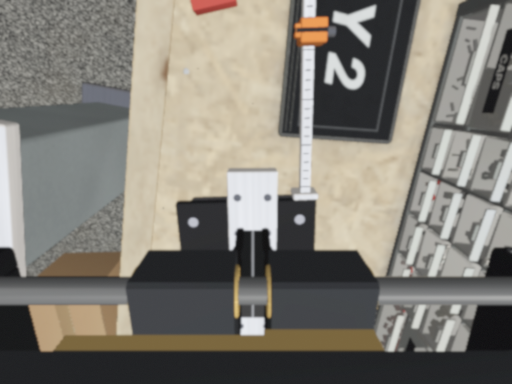

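The wrist view shows the plate end at (252,170), the cursor line at (312,30), and the plate parallel to the block at a yaw of about 11°. Next I'll move over the white key.

step_arm:
  rows:
    - [0, -0.03, 0, 0, 0, 0]
    - [0, -0.045, 0, 0, 0, 0]
    - [0, -0.045, 0, 0, 0, 0]
    - [0, -0.045, 0, 0, 0, 0]
    - [0, -0.045, 0, 0, 0, 0]
    - [-0.002, -0.045, -0.01, 0, 0, 0]
    - [-0.004, -0.045, -0.01, 0, 0, 0]
    - [-0.004, -0.045, -0.01, 0, 0, 0]
    - [-0.004, -0.045, -0.01, 0, 0, 0]
    - [-0.004, -0.045, -0.01, 0, 0, 0]
    - [-0.004, -0.045, 0, 0, 0, 0]
    - [0, -0.049, 0, 0, 0, 0]

```text
time: 4.6
position: [0.454, -0.3553, 0.3795]
tool_rot: [0.64, 0.769, 0.0, -0.0]
ft_force: [0.5, -0.4, 0.9]
grip_width: 0.0007
grip_force: 0.0
```

step_arm:
  rows:
    - [0, 0, 0, 0, 0, 0]
    - [0, 0, 0, 0, 0, 0]

```text
time: 4.85
position: [0.454, -0.3538, 0.3794]
tool_rot: [0.64, 0.768, 0.0, -0.001]
ft_force: [-0.1, 1.3, -0.8]
grip_width: 0.0003
grip_force: 0.0
```

```bash
python3 m.py w2 key_white key_yellow key_blue panel
python3 - <<'E'
import cv2,numpy as np
im=cv2.imread("pics/w2.png");W=np.load("w2.npy")
h=cv2.cvtColor(im,cv2.COLOR_BGR2HSV)
for n,m in dict(y=(h[...,0]>20)&(h[...,0]<34)&(h[...,1]>150),b=(h[...,0]>100)&(h[...,0]<125)&(h[...,1]>150),w=(h[...,1]<40)&(h[...,2]>200)).items():
    q=W[m&(abs(W[...,2]-.058)<.004)]
    if len(q): print(n,q.mean(0).round(4),((q.min(0)+q.max(0))/2).round(4),np.ptp(q,0).round(4),len(q))
E
```

```text
[[0.002, 0.952, 0.307, 0.084], [1.0, -0.001, -0.002, 0.001], [-0.002, 0.307, -0.952, 0.02], [0.0, 0.0, 0.0, 1.0]] [ 0.45409252 -0.35322166  0.37945492] 4.9
key_white 0.94 [258. 180.  27.  26.] z 0.058 [ 0.4609 -0.3536  0.0573] [ 460.9 -354.1   26.3   25.8   86. ] [[447.1000061035156, -366.3999938964844], [472.79998779296875, -368.1000061035156], [474.6000061035156, -341.8999938964844], [448.8999938964844, -340.1000061035156]] 556
key_yellow 0.79 [287.  69.  32.  34.] z 0.0582 [ 0.468  -0.2453  0.0575] [ 467.9 -245.4   26.4   26.4   12.3] [[452.20001220703125, -235.3000030517578], [457.8999938964844, -261.1000061035156], [483.6000061035156, -255.5], [478.0, -229.6999969482422]] 786
key_blue 0.66 [272. 129.  26.  32.] z 0.0582 [ 0.4642 -0.2992  0.0575] [ 464.1 -299.3   26.    24.6   10.4] [[449.1000061035156, -289.6000061035156], [453.6000061035156, -313.70001220703125], [479.20001220703125, -309.0], [474.70001220703125, -284.8999938964844]] 587
panel 0.71 [291. 120. 150. 193.] z 0.0366 [ 0.4835 -0.2928  0.0358] [ 479.7 -300.6  173.8  114.5   86.2] [[416.79998779296875, -383.5], [531.0, -391.20001220703125], [542.5999755859375, -217.6999969482422], [428.3999938964844, -210.10000610351562]] 14014
b [ 0.4645 -0.2995  0.0574] [ 0.4647 -0.3001  0.0568] [0.027  0.0273 0.0056] 640
w [ 0.461  -0.3543  0.0574] [ 0.4611 -0.3546  0.0571] [0.0261 0.0259 0.0042] 520
```

View pics/w2.png

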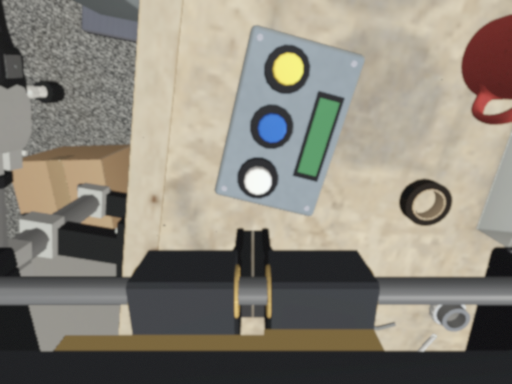

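Keys in the wrist view: yellow (288,69), blue (272,128), white (258,180). The measured height of 58 mm and spacing of 55 mm both match. Pressing white.

step_arm:
  rows:
    - [0.004, 0, -0.03, 0, 0, 0]
    - [0.003, 0, -0.03, 0, 0, 0]
    - [0, 0, -0.03, 0, 0, 0]
    - [0, 0, -0.03, 0, 0, 0]
    - [0, 0, -0.013, 0, 0, 0]
    - [0, 0, -0.005, 0, 0, 0]
    - [0, 0, -0.004, 0, 0, 0]
    - [0, 0, -0.003, 0, 0, 0]
    - [0, 0, -0.0015, 0, 0, 0]
    - [0, 0, 0, 0, 0, 0]
    - [0, 0, 0, 0, 0, 0]

```text
time: 6.48
position: [0.4613, -0.3544, 0.2346]
tool_rot: [0.64, 0.768, 0.0, 0.001]
ft_force: [-1.5, 2.2, 8.4]
grip_width: 0.0003
grip_force: 3.7
```

step_arm:
  rows:
    - [0, 0, -0.0005, 0, 0, 0]
    - [0, 0, 0, 0, 0, 0]
    - [0, 0, 0.015, 0, 0, 0]
    - [0, 0, 0.02, 0, 0, 0]
    - [0.003, 0.036, 0, 0, 0, 0]
    - [0.002, 0.037, 0, 0, 0, 0]
    - [0.002, 0.036, 0, 0, 0, 0]
    - [0, 0, 0, 0, 0, 0]

```text
time: 7.48
position: [0.4678, -0.2433, 0.2682]
tool_rot: [0.639, 0.769, -0.0, -0.001]
ft_force: [0.7, -0.2, -0.7]
grip_width: 0.0006
grip_force: 0.0
```

step_arm:
  rows:
    - [0, 0, -0.015, 0, 0, 0]
    - [0, 0, -0.008, 0, 0, 0]
    - [0, 0, -0.004, 0, 0, 0]
    - [0, 0, -0.004, 0, 0, 0]
    - [0, 0, -0.003, 0, 0, 0]
    - [0, 0, -0.001, 0, 0, 0]
    - [0, 0, 0, 0, 0, 0]
    - [0, 0, 0, 0, 0, 0]

```text
time: 8.48
position: [0.4678, -0.246, 0.2344]
tool_rot: [0.64, 0.769, -0.001, 0.0]
ft_force: [-5.2, -0.3, 13.2]
grip_width: 0.0003
grip_force: 7.1
```

Yellow is fully down (13 N at the stop). Now blue.

step_arm:
  rows:
    - [0, 0, 0.015, 0, 0, 0]
    - [0, 0, 0.02, 0, 0, 0]
    - [-0.002, -0.027, 0, 0, 0, 0]
    - [-0.002, -0.027, 0, 0, 0, 0]
    - [0, 0, 0, 0, 0, 0]
    - [0, 0, 0, 0, 0, 0]

```text
time: 9.22
position: [0.4639, -0.2988, 0.2676]
tool_rot: [0.64, 0.768, 0.0, -0.001]
ft_force: [-0.4, -0.5, -0.5]
grip_width: 0.0005
grip_force: 0.0
```

step_arm:
  rows:
    - [0, 0, -0.015, 0, 0, 0]
    - [0, 0, -0.008, 0, 0, 0]
    - [0, 0, -0.004, 0, 0, 0]
    - [0, 0, -0.004, 0, 0, 0]
    - [0, 0, -0.003, 0, 0, 0]
    - [0, 0, -0.001, 0, 0, 0]
    - [0, 0, 0, 0, 0, 0]
    - [0, 0, 0, 0, 0, 0]

```text
time: 10.22
position: [0.4638, -0.2988, 0.2345]
tool_rot: [0.64, 0.768, 0.0, -0.001]
ft_force: [-3.3, 4.2, 14.7]
grip_width: 0.0004
grip_force: 7.3
```

Blue is down. Next I'll go over the plate's centre with the jaws open.

step_arm:
  rows:
    - [0, 0, 0.02, 0, 0, 0]
    - [0, 0, 0.04, 0, 0, 0]
    - [0.003, 0.03, 0.02, 0, 0, 0.6]
    - [0.005, 0.042, 0, 0, 0, 0]
    - [0.005, 0.044, 0, 0, 0, 0]
    - [0.005, 0.044, 0, 0, 0, 0]
    - [0.005, 0.044, 0, 0, 0, 0]
    - [0.005, 0.044, 0, 0, 0, 0]
    - [0.005, 0.044, 0, 0, 0, 0]
    - [0.006, 0.046, 0, 0, 0, 0]
    - [0, 0, 0, 0, 0, 0]
    - [0, 0, 0, 0, 0, 0]
  jaw: 0.087

```text
time: 11.72
position: [0.5033, 0.0383, 0.3128]
tool_rot: [0.636, 0.772, 0.0, 0.001]
ft_force: [0.2, 0.2, -0.4]
grip_width: 0.0867
grip_force: 0.0
```

```bash
python3 m.py w3 block board cursor_line; python3 -c "
from h import *;o=get_obs();print(o['position'],R.from_quat(o['tool_rot']).as_matrix()[:,1],o['grip_width'])"
```

```text
[[0.002, 0.952, 0.307, 0.084], [1.0, -0.001, -0.002, 0.001], [-0.002, 0.307, -0.952, 0.02], [0.0, 0.0, 0.0, 1.0]] [0.50331073 0.03777193 0.31277761] 11.775
block 0.61 [239. 176. 246. 352.] z 0.0602 [0.4931 0.0471 0.0596] [498.8  32.8 171.9 290.   12.3] [[384.1000061035156, 156.3000030517578], [445.6000061035156, -127.0999984741211], [613.5999755859375, -90.69999694824219], [552.0, 192.8000030517578]] 33147
board 0.75 [250. 176.  93. 352.] z 0.0802 [0.4949 0.0776 0.0797] [502.2  40.9  56.3 266.8  11. ] [[449.1000061035156, 166.5], [500.0, -95.4000015258789], [555.2999877929688, -84.69999694824219], [504.3999938964844, 177.3000030517578]] 24535
[0.50324917 0.03732451 0.31277685] [9.81955098e-01 1.89113994e-01 2.89226829e-04] 0.08664237041545644
```

View pics/w3.png

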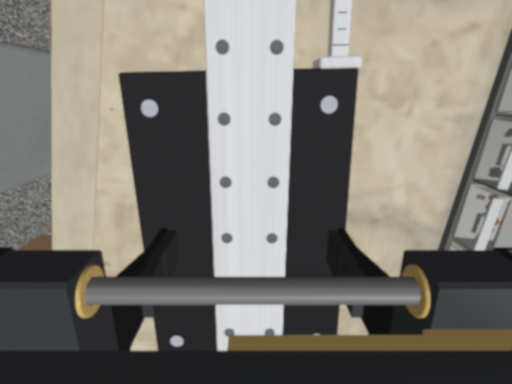

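The wrist view shows the fingers straddling the plate, whose edges are at columns 208–295, with its outer end out of frame. I'll grip 40 mm outward of the centre so the end stays visible and the centre of mass lies between the block and the grip.

step_arm:
  rows:
    - [-0.004, 0.02, -0.01, 0, 0, 0]
    - [-0.0036, 0.02, -0.015, 0, 0, 0]
    - [0, 0, -0.015, 0, 0, 0]
    - [0, 0, -0.012, 0, 0, 0]
    - [0, 0, -0.01, 0, 0, 0]
    - [0, 0, -0.005, 0, 0, 0]
    - [0, 0, 0, 0, 0, 0]
    - [0, 0, 0, 0, 0, 0]

```text
time: 12.92
position: [0.4957, 0.0784, 0.246]
tool_rot: [0.636, 0.772, 0.0, 0.0]
ft_force: [-0.6, -0.5, -0.1]
grip_width: 0.0871
grip_force: 0.0
```

step_arm:
  rows:
    - [0, 0, 0, 0, 0, 0]
    - [0, 0, 0, 0, 0, 0]
    - [0, 0, 0, 0, 0, 0]
    - [0, 0, 0, 0, 0, 0]
    - [0, 0, 0, 0, 0, 0]
    - [0, 0, 0, 0, 0, 0]
  jaw: 0.04
  squeeze: 35

```text
time: 13.68
position: [0.4948, 0.0785, 0.2457]
tool_rot: [0.636, 0.772, -0.001, -0.001]
ft_force: [-3.8, -0.8, 3.7]
grip_width: 0.0555
grip_force: 35.0
```

```bash
python3 m.py w4 board cursor_line block; python3 -c "
from h import *;o=get_obs();print(o['position'],R.from_quat(o['tool_rot']).as_matrix()[:,1],o['grip_width'],o['grip_force'])"
```

```text
[[0.002, 0.952, 0.307, 0.084], [1.0, -0.001, -0.002, 0.001], [-0.002, 0.307, -0.952, 0.02], [0.0, 0.0, 0.0, 1.0]] [0.49480839 0.07849388 0.24573436] 13.725
board 0.56 [254. 193. 128. 286.] z 0.0802 [0.4881 0.1189 0.0796] [491.5 102.4  56.7 150.6  10.8] [[449.5, 171.10000610351562], [477.79998779296875, 23.100000381469727], [533.5, 33.79999923706055], [505.20001220703125, 181.6999969482422]] 28503
block 0.91 [238. 169. 322. 337.] z 0.06 [0.4847 0.1039 0.0594] [482.1 105.  170.6 194.7  11. ] [[379.79998779296875, 184.3000030517578], [416.8999938964844, -6.900000095367432], [584.4000244140625, 25.600000381469727], [547.2000122070312, 216.8000030517578]] 26035
[0.49481277 0.07847557 0.24571945] [ 0.98159254  0.19097341 -0.00228919] 0.055716082644567996 34.987499713897705
```

step_arm:
  rows:
    - [-0.001, 0.006, 0, 0, 0, 0]
    - [-0.0024, 0.012, 0, 0, 0, 0]
    - [-0.0024, 0.0124, 0, 0, 0, 0]
    - [-0.0024, 0.0124, 0, 0, 0, 0]
    - [-0.0024, 0.0124, 0, 0, 0, 0]
    - [-0.0024, 0.0124, 0, 0, 0, 0]
    - [-0.0024, 0.0124, 0, 0, 0, 0]
    - [-0.0024, 0.0124, 0, 0, 0, 0]
    - [-0.0024, 0.0124, 0, 0, 0, 0]
    - [-0.0024, 0.0124, 0, 0, 0, 0]
    - [-0.0022, 0.011, 0, 0, 0, 0]
    - [0, 0, 0, 0, 0, 0]

```text
time: 15.38
position: [0.4702, 0.208, 0.2456]
tool_rot: [0.636, 0.772, 0.0, -0.001]
ft_force: [-0.1, 2.2, -1.7]
grip_width: 0.0553
grip_force: 35.0
```

step_arm:
  rows:
    - [0, 0, 0, 0, 0, 0]
    - [0, 0, 0, 0, 0, 0]
    - [0, 0, 0, 0, 0, 0]

```text
time: 15.75
position: [0.4707, 0.2065, 0.2457]
tool_rot: [0.636, 0.771, -0.0, -0.0]
ft_force: [-0.3, 1.0, -2.1]
grip_width: 0.0556
grip_force: 35.0
```

```bash
python3 m.py w5 board cursor_line block; python3 - <<'E'
from h import *;o=get_obs();print(o['position'],R.from_quat(o['tool_rot']).as_matrix()[:,1],o['grip_width'],o['grip_force'])
W=np.load("w5.npy");im=cv2.imread("pics/w5.png");h=cv2.cvtColor(im,cv2.COLOR_BGR2HSV)
a=np.radians(11);u=np.array([-np.sin(a),np.cos(a)]);v=np.array([np.cos(a),np.sin(a)])
def rep(n,q): s=q[:,:2]@u;t=q[:,:2]@v;print(n,len(q),"s",np.percentile(s,[1,50,99]).round(4),"t",np.percentile(t,[1,99]).round(4),"z",np.median(q[:,2]).round(4))
m=(abs(W[...,2]-.084)<.005)
o_=m&(h[...,0]<20)&(h[...,1]>150); rep("orange",W[o_])
t=W[...,:2]@v;s=W[...,:2]@u
k=m&(im.max(-1)<90)&(t>.54)&(t<.575)&(s>.2)&(s<.245); rep("line",W[k])
b=(abs(W[...,2]-.08)<.005)&(t>.478)&(t<.524)&(s>.15); rep("board",W[b])
P=W[b];print("tilt",np.linalg.lstsq(np.c_[s[b],t[b],np.ones(b.sum())],P[:,2],rcond=None)[0])
E
```

```text
[[0.002, 0.952, 0.307, 0.084], [1.0, -0.001, -0.002, 0.001], [-0.002, 0.307, -0.952, 0.02], [0.0, 0.0, 0.0, 1.0]] [0.47064945 0.20644294 0.24565432] 15.8
board 0.86 [254. 193. 125. 281.] z 0.08 [0.4643 0.2472 0.0795] [467.4 230.4  56.2 150.4  10.6] [[426.0, 299.20001220703125], [453.6000061035156, 151.3000030517578], [508.79998779296875, 161.6999969482422], [481.20001220703125, 309.5]] 27892
cursor_line 0.69 [387.  35.  93.  64.] z 0.0842 [0.5061 0.3228 0.0836] [505.7 322.9  32.5  22.2  12.3] [[487.5, 330.29998779296875], [492.20001220703125, 308.6000061035156], [524.0, 315.5], [519.2000122070312, 337.20001220703125]] 5145
block 0.82 [305. 169. 264. 336.] z 0.0835 [0.506  0.3227 0.0835] [505.7 322.8  32.5  22.2  12.8] [[487.3999938964844, 330.0], [492.29998779296875, 308.3999938964844], [524.0999755859375, 315.6000061035156], [519.2000122070312, 337.20001220703125]] 11698
[0.47061822 0.20648472 0.24568184] [ 9.81695074e-01  1.90458702e-01 -5.14484483e-04] 0.05595087731744813 34.981287717819214
orange 3315 s [0.2095 0.2184 0.2306] t [0.5428 0.5724] z 0.0835
line 663 s [0.2185 0.2203 0.2221] t [0.5419 0.5736] z 0.0843
board 13541 s [0.1508 0.1841 0.2114] t [0.4784 0.5235] z 0.0795
tilt [-0.00229303  0.00395872  0.07788848]
```

View pics/w5.png

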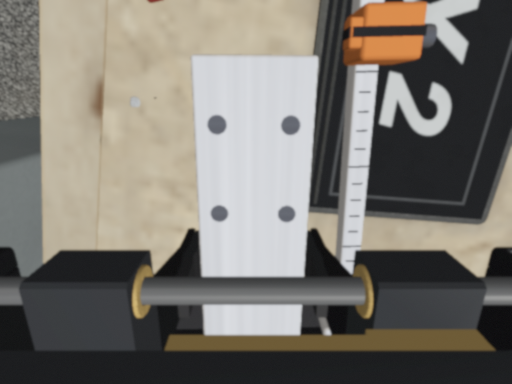

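The plate is level and straight, its end (255,57) sits about 8 mm short of the line (390,31), and the cursor hasn't moved. Last shift.

step_arm:
  rows:
    - [-0.0005, 0.0025, 0, 0, 0, 0]
    - [-0.0005, 0.0027, 0, 0, 0, 0]
    - [-0.0005, 0.0027, 0, 0, 0, 0]
    - [0, 0, 0, 0, 0, 0]
    - [0, 0, 0, 0, 0, 0]
    - [0, 0, 0, 0, 0, 0]
    - [0, 0, 0, 0, 0, 0]

```text
time: 16.82
position: [0.4692, 0.2147, 0.2458]
tool_rot: [0.636, 0.772, 0.0, -0.0]
ft_force: [-0.4, 1.2, -3.2]
grip_width: 0.0561
grip_force: 35.0
```

```bash
python3 m.py w6 board cursor_line; python3 - <<'E'
from h import *;o=get_obs();print(o['position'],o['grip_force'])
W=np.load("w6.npy");im=cv2.imread("pics/w6.png")
a=np.radians(11);u=np.array([-np.sin(a),np.cos(a)]);v=np.array([np.cos(a),np.sin(a)])
t=W[...,:2]@v;s=W[...,:2]@u
k=(abs(W[...,2]-.084)<.005)&(im.max(-1)<90)&(t>.54)&(t<.575)&(s>.2)&(s<.245);print("line",np.median(s[k]))
b=(abs(W[...,2]-.08)<.005)&(t>.478)&(t<.524)&(s>.15);print("end",np.percentile(s[b],[99,99.9]),np.linalg.lstsq(np.c_[s[b],t[b],np.ones(b.sum())],W[b][:,2],rcond=None)[0])
E
```

```text
[[0.002, 0.952, 0.307, 0.084], [1.0, -0.001, -0.002, 0.001], [-0.002, 0.307, -0.952, 0.02], [0.0, 0.0, 0.0, 1.0]] [0.46925952 0.21470326 0.24578426] 16.875
board 0.61 [257. 194. 129. 284.] z 0.0802 [0.463  0.2553 0.0797] [466.2 238.6  56.2 150.7  10.7] [[424.6000061035156, 307.3999938964844], [452.5, 159.3000030517578], [507.79998779296875, 169.8000030517578], [479.79998779296875, 317.8999938964844]] 28281
cursor_line 0.83 [385.  54.  94.  62.] z 0.0843 [0.506  0.3229 0.0836] [505.9 322.9  32.7  22.1  11.7] [[487.6000061035156, 330.3999938964844], [492.1000061035156, 308.79998779296875], [524.2000122070312, 315.3999938964844], [519.7000122070312, 337.0]] 4571
[0.46926583 0.21465739 0.245761  ] 34.971672892570496
line 0.22036484414370447
end [0.21970447 0.2205457 ] [-0.00097537  0.00496605  0.07733708]
```

The end is at 220.5 mm and the line at 220.4 mm along the block, with the plate level and gripped at 35 N.

```bash
python3 -c "
from rig import hand_in;print(hand_in())"
```

```text
the job is handed in; nothing more can be done
None
```

I handed the job in with all three keys pressed in order and the plate's end within about 1 mm of the cursor line, level, straight and held at 35 N; the hand-in gave no verdict.

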